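Send the sample carriage home into the reader

TASK

Press the red lock button on the sample carriage with a fingertip and, keeping it pressed the whole way, push the carriage along its rail to the end stop so that the petri dish rides into the white reader. Then let the button go, so that it springs up and locks the carriage there. Nothing is to be gripped or lifted: leave the dish lying in its nest and do not disturb the bottle, vial, canister or tube rack standing around.

Things in the scene. Friction and masses are not known exactly. Their poses are not given: they have to be found in the camera images.
- stage: Slide stage fixed to the worktop: aluminium bed 290 x 108 mm, two guide rods, white reader hood at one end. Origin: on the worktop, on the rail's centre line, under the middle of the button's travel. x runs along the rail from the parked end to the end stop (toward the hood), y across, z up; the bed reaches from x = -90 to +200 mm. x may point up to 70 degrees left or right of straight ahead.
- reader_mouth (a point): Middle of the top edge of the white reader hood's open mouth, 86 mm above the worktop, 82 mm along the stage's x. The hood is a fixed tunnel 116 mm long and 108 mm wide, its roof's underside 66 mm above the worktop; dish and nest ride in under it, push plate and button stay outside (at the end stop the button's axis is 27 mm short of the mouth).
- button_top (a point): Centre of the top face of the red lock button, round, 29 mm across, on the carriage's trailing end; it travels with the carriage and the point moves with the button. Top 48 mm above the worktop when up (12 mm above the carriage's grey deck, itself at 36 mm), 8 mm lower when fully down. Axes as the stage. At stage x = -55 mm when parked, +55 mm at the end stop.
- push_plate (a point): Middle of the top edge of the carriage's upright aluminium push plate, on its face toward the button. The face is square to the rail, 20 mm from the button's axis on the reader side, 62 mm wide; plate 7 mm thick, top 64 mm above the worktop (28 mm above the deck). A finger holding the button down pushes the carriage by bearing on this face; friction on the button helps. Axes as the stage.
- nest (a point): Centre of the floor of the dish nest on the carriage, 73.5 mm ahead of the button's axis, 36 mm above the worktop: a low black collar 5 mm high, 71 mm inside, in which the dish lies.
- dish: Clear petri dish 68 mm across and 13 mm high, lying loose in the nest on the carriage. Origin: centre of its underside. To be left lying there.
- carriage (a joint): Carriage along the rail, m: 0 parked (start, within 2 mm), 0.110 at the end stop in the reader. Friction 1.5 N, damping 6 N per m/s. While the button is up, a cross pin under the carriage sits in notches of the rail (one every 22 mm, 2 mm of play either way) and the carriage cannot move.
- lock (a joint): Lock button, m: 0 up (locked), 0.008 fully down. The spring needs about 3 N to start and 5.6 N when fully down; the carriage is free when the button is at least 5 mm down. Released within 2 mm of the end stop it springs up into the last notch; released on the way it springs up into the next notch.
- saline_bottle: Saline bottle: white plastic bottle with blue cap, 56 mm across, 118 mm tall, standing loose left of the work. Origin: centre of its underside. Bystander.
- stain_vial: Stain vial: small brown glass vial with white cap, 25 mm across, 58 mm tall, standing loose left of the work. Origin: centre of its underside. Bystander.
- objective_can: Objective canister: white can with black screw lid, 41 mm across, 53 mm tall, standing loose near the front edge, left of the work. Origin: centre of its underside. Bystander.
- tube_rack: Tube rack: orange rack with microtubes, 62 x 112 x 42 mm, standing loose right of the work. Origin: centre of its underside. Bystander.

How it is judged:
By the outcome, as a careful person would: the job done as asked, in the order asked, and still so for the second after the job is handed in, with the robot touching nothing.
It also fails if it takes over 38 s, if anything falls off the work surface, if the arm or the gripper's body presses on something with over 40 N, if the wrist force passes 120 N, or if a joint passes its speed limit or range.

ROBOT

A 7-joint arm with a two-finger parallel gripper is mounted at the origin on a cart in front of the work surface, level with it; the furniture and walls round the work are solid. World frame = base frame: x ahead of the robot, y to its left, z up, the work surface at z = 0. Lengths are in m, angles in rad, forces in N, time in s.
With the tool pointing down it reaches from about 0.35 to 0.9 m from the base axis. Payload 8.1 kg.
Tool frame: the origin (TCP) lies at the very end of the fingers, on their centre line; the grasp point (between the pads) lies 19 mm behind it (arm.tcp_to_grasp is the distance from the TCP to the grasp point, in m); z points along the fingers, y is the line along which they close (so a half turn about z gives the same grasp; the last joint's range is limited). The gripper opens to 92 mm and grips with 3 to 60 N. Pads are 19 mm wide; open, the fingers measure 130 mm over their backs; the gripper's body (75 mm by 190 mm) begins 47 mm behind the grasp point.
Start: joints at [-1.309, 0.434, 0.025, 1.573, -0.012, 1.134, -0.075], TCP at [0.223, 0.584, 0.227] pointing down, gripper open.
Joint ranges: [-2.62, 2.62], [-0.44, 2.09], [-1.27, 1.32], [0.08, 2.57], [-1.32, 4.46], [0.12, 2], [-2.74, 2.74]. Speed limits (rad/s): [2.22, 2.22, 3.01, 3.01, 3.14, 3.14, 3.14].

INTERFACE

Orientations are given as a rotation vector (axis times angle).
In Python, from cell import arm gives the robot as it stands.
- The arm moves only by the tool send_path, called after ">>>" by a JSON object that holds its "api" and its "payload". Schema: {"type":"object","properties":{"moves":{"type":"object","properties":{"rows":{"type":"array","items":{"type":"array","items":{"type":"number"},"minItems":5,"maxItems":5},"minItems":1,"maxItems":10}},"additionalProperties":false,"required":["rows"]},"force":{"type":"number"},"only":{"type":"string"},"quiet":{"type":"boolean"},"lines":{"type":"string"}},"required":["moves"],"additionalProperties":false}. moves is an object whose key "rows" holds a list of rows, 1 to 10 of them, each of 5 numbers: dx, dy, dz in units of 20 mm, then a turn about the tool's z in units of 0.2 rad, then the opening from 0.0 (shut) to 1.0 (fully open); each row shifts and turns the commanded pose from where the row before left it, along the tool's axes as they then stand; what a row does not reach is not made up. A row lasts 1/10 s, in which the tool goes at most 0.05 m and 0.15 rad, less where a joint would pass 70% of its speed; a pose out of reach is approached as far as the arm can. The fingers move at their own pace and stop on an object; force is the grip in N (left out, the last holds). Time passes only in rows, so rows that do not move let the fingers close. The tool returns the time, the measured TCP pose, the force, the opening and the grip force at its end. only (a regular expression) keeps the lines of the reply that match it, lines (a string "A,B") keeps lines A to B, and quiet returns only ok. Input that does not fit is refused with a message, and nothing moves.
- arm.observe(): the state, without advancing time (a new reading comes with each control period).
- arm.get_image(name): name is "side" or "top"; returns a dict with "image" (384x512x3 uint8, blue, green, red), "fx", "fy", "cx", "cy" (pixels), "cam_to_world" (4x4, takes a point from camera to world coordinates). Camera axes: x right, y down, z forward; pixel columns grow to the right and rows downward; lengths in m; the calibration is good to about 2 mm. A picture is of the moment at which its call begins. There is no depth.
- arm.sign_off(): hands the job in; it is judged then, once.
The state is a dict: "clock": time; "joints": joint angles; "dq": joint speeds; "joint_efforts": joint torques, N m; "position": TCP position; "ee_rot": TCP orientation; "force": force on the tool from outside, world axes, zero at the start; "ft_torque": the same for the moment, N m; "width": opening from 0.0 (shut) to 1.0 (fully open); "gripper_force": force on a finger pad.
Only numpy, scipy, OpenCV 4.12 (cv2) and the standard library are available. Lean on these libraries where they do the work, as an engineer would, in place of code of your own. Each camera call takes 0.05 s, during which the arm holds its last target. There are 200 camera calls.

## Working session

There is one attempt and no reset: what is moved stays moved. The work goes in short steps, Python scripts to look and compute and a tool call to move; the robot and the scene stay as the last step left them, time stands still between calls to the robot, and variables do not carry over. Pictures are saved under pics/ and viewed, at most 10 in all, crops included, and the job is handed in when it is done.

```bash
ls; mkdir -p pics
```

Run:
```python
from cell import arm
import cv2,numpy as np
for n in("side","top"):
    d=arm.get_image(n);cv2.imwrite(f"pics/{n}0.png",d["image"]);print(n,d["fx"],d["fy"],d["cx"],d["cy"]);print(np.round(d["cam_to_world"],3))
s=arm.observe();print(s["clock"],s["position"],s["ee_rot"],s["width"],s["force"])
```

```text
cell.py
pics
side 497.7933735415352 497.7933735415352 261.75411230415494 189.63859460036636
[[-0.958 -0.161  0.239  0.122]
 [-0.288  0.546 -0.787  1.189]
 [-0.004 -0.822 -0.569  0.931]
 [ 0.     0.     0.     1.   ]]
top 364.53361644222736 364.53361644222736 256.24320774415537 189.46158576201364
[[-1.000e-03 -9.850e-01  1.730e-01  2.170e-01]
 [-1.000e+00 -2.000e-03 -1.800e-02 -3.000e-03]
 [ 1.800e-02 -1.730e-01 -9.850e-01  1.439e+00]
 [ 0.000e+00  0.000e+00  0.000e+00  1.000e+00]]
0.1 [0.22285306 0.58342773 0.22602333] [-5.69888883e-01 -3.08935575e+00  2.23980588e-03] 0.9999150693218839 [-0.1297349  -0.443832    0.18903542]
```

View pics/side0.png

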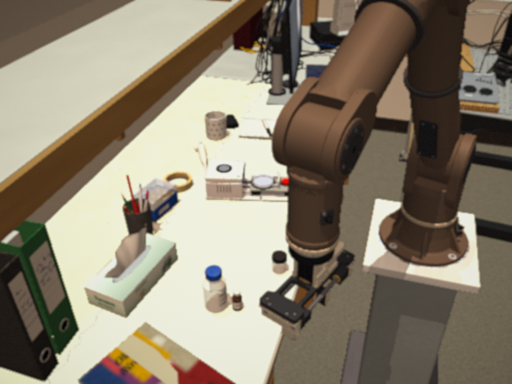

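View pics/top0.png

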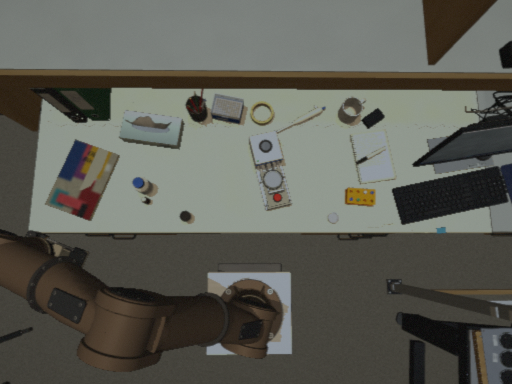

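The side view shows the hood near (225,180), the dish near (264,182) and the red button near (285,183), beside the arm. In the top view the hood is near (266,148), the dish near (273,180) and the button near (277,197). The rack is well to the right, and the bottle, vial and can are to the left. Next I'll measure.

Create h.py:
```python
import cv2,numpy as np
from cell import arm
def ray(d,u,v):
    T=np.array(d["cam_to_world"]);r=T[:3,:3]@[(u-d["cx"])/d["fx"],(v-d["cy"])/d["fy"],1];return T[:3,3],r/np.linalg.norm(r)
def plane(d,u,v,z):
    o,r=ray(d,u,v);return o+r*(z-o[2])/r[2]
def tri(a,ua,b,ub):
    o,r=ray(a,*ua);p,s=ray(b,*ub);t=np.linalg.lstsq(np.c_[r,-s],p-o,rcond=None)[0]
    A=o+r*t[0];B=p+s*t[1];return (A+B)/2,np.linalg.norm(A-B)
def proj(d,P):
    T=np.linalg.inv(d["cam_to_world"]);c=T[:3,:3]@P+T[:3,3];return d["fx"]*c[0]/c[2]+d["cx"],d["fy"]*c[1]/c[2]+d["cy"]
def red(d,box):
    x0,y0,x1,y1=box;h=cv2.cvtColor(d["image"],cv2.COLOR_BGR2HSV)
    m=(((h[...,0]<8)|(h[...,0]>172))&(h[...,1]>130)&(h[...,2]>80)).astype(np.uint8)
    k=np.zeros_like(m);k[y0:y1,x0:x1]=m[y0:y1,x0:x1];return k
```

Run:
```python
from h import *
t=arm.get_image("top");s=arm.get_image("side")
for n,d,b in(("top",t,(255,180,300,215)),("side",s,(270,170,300,200))):
    m=red(d,b);ys,xs=np.nonzero(m);print(n,len(xs),xs.mean(),ys.mean(),xs.min(),xs.max(),ys.min(),ys.max())
    if n=="top":print(plane(d,xs.mean(),ys.mean(),.048))
a=cv2.resize(t["image"][120:220,225:305],(480,600),interpolation=cv2.INTER_CUBIC)
b=cv2.resize(s["image"][150:210,195:300],(800,457),interpolation=cv2.INTER_CUBIC)
cv2.imwrite("pics/a.png",a);cv2.imwrite("pics/b.png",b)
```

```text
top 45 277.0 197.0 274 280 194 200
[ 0.43179127 -0.10863288  0.048     ]
side 51 285.0980392156863 180.88235294117646 281 289 178 184
```

View pics/a.png

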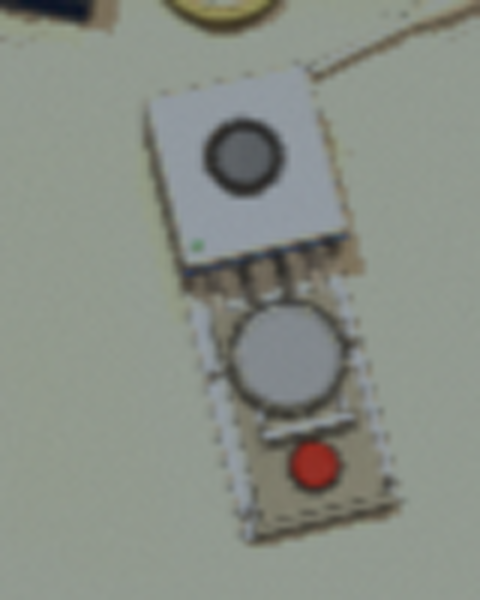

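View pics/b.png

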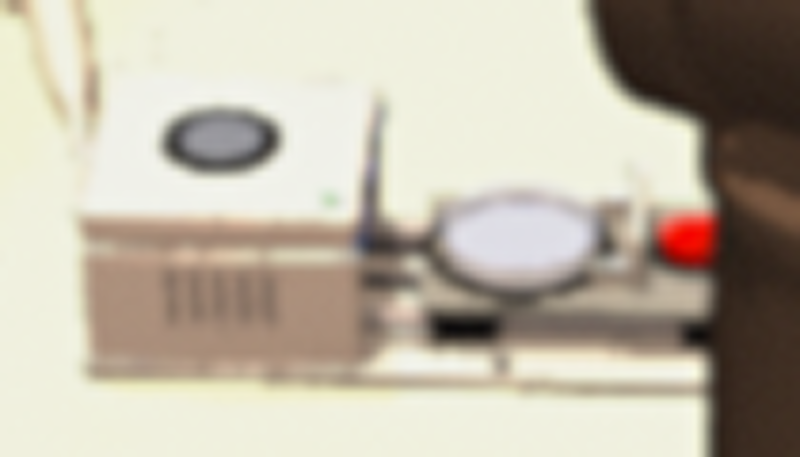

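Run:
```python
from h import *
t=arm.get_image("top");s=arm.get_image("side")
T=lambda u,v:((u+.5)/6+225-.5,(v+.5)/6+120-.5)
S=lambda u,v:((u+.5)/7.619+195-.5,(v+.5)/7.617+150-.5)
for n,a,b in(("lens",(245,157),(221,140)),("mouthL",(185,270),(362,238)),("mouthR",(347,236),(380,95)),("farL",(150,100),(85,218)),("dish",(288,355),(520,240)),("plate",(308,426),(634,215))):
    p,e=tri(t,T(*a),s,S(*b));print(n,p.round(4),round(e,4))
B=plane(t,277,197,.048);D=plane(t,*T(288,355),.049);L=plane(t,*T(245,157),.086)
c=[plane(t,*T(*q),.086) for q in((150,100),(300,68),(347,236),(185,270))]
ang=lambda v:np.degrees(np.arctan2(v[1],v[0]))
print(B,D,L,np.linalg.norm(D-B),[ang(x) for x in(D-B,L-B,c[0]-c[3],c[1]-c[2],c[3]-c[2])])
print((c[2]+c[3])/2,np.linalg.norm(((c[2]+c[3])/2-B)[:2]),[np.linalg.norm(c[i]-c[i-1]) for i in range(4)])
o=arm.observe();print(o["position"],o["ee_rot"],o["clock"])
from scipy.spatial.transform import Rotation as R
print(R.from_rotvec(o["ee_rot"]).as_matrix().round(3))
# side cross-check of button height: left edge of button
print(proj(s,B),proj(t,B))
```

```text
lens [ 0.6274 -0.063   0.0856] 0.0032
mouthL [ 0.5539 -0.0248  0.0749] 0.0006
mouthR [ 0.5784 -0.1286  0.0773] 0.0049
farL [ 0.6661 -0.0022  0.0782] 0.0001
dish [ 0.5064 -0.0926  0.0394] 0.0018
plate [ 0.4583 -0.104   0.0535] 0.0046
[ 0.43179127 -0.10863288  0.048     ] [ 0.50354445 -0.09211701  0.049     ] [ 0.62561088 -0.06326257  0.086     ] 0.0736362234888846 [np.float64(12.962349180242873), np.float64(13.174873195957549), np.float64(11.297637664159405), np.float64(14.49906263614207), np.float64(102.34690831912197)]
[ 0.56224634 -0.07641251  0.086     ] 0.13437513614430885 [np.float64(0.11475858370107322), np.float64(0.09948806472198808), np.float64(0.11560862100140118), np.float64(0.10592791931134905)]
[0.22294509 0.58372592 0.22647679] [-5.69976345e-01 -3.08940509e+00  7.59497539e-04] 0.3
[[-0.934  0.357 -0.   ]
 [ 0.357  0.934 -0.   ]
 [-0.    -0.    -1.   ]]
(np.float64(286.80323391576206), np.float64(179.88188916600055)) (np.float64(277.0), np.float64(197.00000000000003))
```
Heading 13°: u=(0.974,0.227). Mouth distance 134 vs 137: ok. Button at (0.432,-0.109); end travel 0.110.

The rows are not in the units I measure in: shifts go in units of 20 mm and turns go in units of 0.2 rad. I convert before sending: -0.028 m is -1.4, -0.025 m is -1.25.

>>> {"api": "send_path", "payload": {"moves": {"rows": [[-1.4,-1.25,0,0,0],[-1.4,-1.25,0,0,0],[-1.4,-1.25,0,0,0],[-1.4,-1.25,0,0,0],[-1.4,-1.25,0,0,0],[-1.4,-1.25,0,0,0],[-1.4,-1.25,0,0,0],[-1.4,-1.25,0,0,0],[-1.4,-1.25,0,0,0],[-1.4,-1.25,0,0,0]]}, "force": 10}}

```text
clock: 1.3
position: [0.3959, 0.249, 0.2269]
ee_rot: [0.57, 3.089, 0.001]
force: [1.1, 0.6, 0.7]
width: 0.176
gripper_force: 0.0
```

Create g.py:
```python
from h import *
import sys
from scipy.spatial.transform import Rotation as R
o=arm.observe();M=R.from_rotvec(o["ee_rot"]).as_matrix()
print(o["clock"],o["position"].round(4),o["force"].round(1),o["joints"].round(2),"yaw of -x",np.degrees(np.arctan2(-M[1,0],-M[0,0])).round(2))
if len(sys.argv)>1:print("tool delta",(M.T@(np.array(list(map(float,sys.argv[1:4])))-o["position"])).round(4))
```

```bash
python3 g.py 0.42 -0.111 0.15
```

```text
1.3 [0.3959 0.249  0.2269] [1.1 0.6 0.7] [-0.82  0.17  0.17  1.95 -0.03  1.02  0.57] yaw of -x -20.9
tool delta [-0.151  -0.3277  0.0768]
```

>>> {"api": "send_path", "payload": {"moves": {"rows": [[-0.95,-2.05,0,0,0],[-0.95,-2.05,0,0,0],[-0.95,-2.05,0,0,0],[-0.95,-2.05,0,0,0],[-0.95,-2.05,0,0,0],[-0.95,-2.05,0,0,0],[-0.95,-2.05,0,0,0],[-0.95,-2.05,0,0,0],[0,0,0,0,0],[0,0,0,0,0]]}}}

```text
clock: 2.3
position: [0.4202, -0.111, 0.2268]
ee_rot: [0.574, 3.089, 0.0]
force: [-0.2, 1.0, -0.6]
width: 0.007
gripper_force: 0.0
```

>>> {"api": "send_path", "payload": {"moves": {"rows": [[0,0,0,-0.74,0],[0,0,0,-0.74,0],[0,0,0,-0.74,0],[0,0,0,-0.735,0],[0,0,0,0,0],[0,0,0,0,0]]}}}

```text
clock: 2.9
position: [0.4203, -0.1092, 0.2267]
ee_rot: [0.35, -3.122, -0.001]
force: [-0.4, -0.3, 0.6]
width: 0.008
gripper_force: 0.0
```

```bash
python3 g.py 0.4405 -0.1066 0.10
```

```text
2.9 [ 0.4203 -0.1092  0.2267] [-0.4 -0.3  0.6] [-0.26  0.11  0.43  2.04 -0.06  1.    2.  ] yaw of -x 12.8
tool delta [-0.0202 -0.002   0.1267]
```

Run:
```python
from h import *
t=arm.get_image("top");s=arm.get_image("side")
m=red(s,(265,165,310,200));ys,xs=np.nonzero(m);print(len(xs),xs.mean(),ys.mean(),xs.min(),xs.max(),ys.min(),ys.max())
if len(xs):
    print(plane(s,xs.mean(),ys.mean(),.046),tri(t,(277,197),s,(xs.mean(),ys.mean())))
cv2.imwrite("pics/c.png",cv2.resize(s["image"][110:220,190:340],(800,587),interpolation=cv2.INTER_CUBIC))
```

```text
56 285.5 181.10714285714286 281 290 178 184
[ 0.43473553 -0.10350476  0.046     ] (array([ 0.4343415 , -0.10885168,  0.04226426]), np.float64(0.0033253321515783994))
```

View pics/c.png

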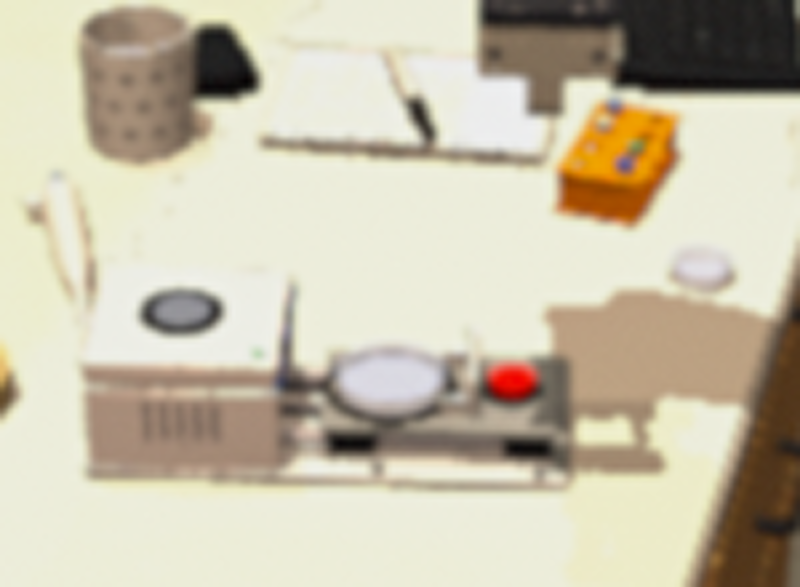

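The rack (610,160), the hood and the red button (512,382) are all clear, and the path is free. The two-view button estimate of about (0.434,-0.108,0.042), with its side wall included, fits a top at 48 mm.

```bash
python3 g.py 0.438 -0.106 0.06
```

```text
3.0 [ 0.4204 -0.1096  0.2267] [ 0.   0.1 -0.5] [-0.26  0.11  0.44  2.04 -0.06  1.    2.  ] yaw of -x 12.81
tool delta [-0.018  -0.0004  0.1667]
```

>>> {"api": "send_path", "payload": {"moves": {"rows": [[-0.3,-0.015,1.65,0,0],[-0.3,-0.015,1.65,0,0],[-0.3,-0.02,1.65,0,0],[0,0,1.7,0,0],[0,0,1.7,0,0],[0,0,0,0,0],[0,0,0,0,0]]}}}

```text
clock: 3.7
position: [0.4378, -0.1072, 0.06]
ee_rot: [0.352, -3.12, -0.0]
force: [0.3, 0.7, 0.4]
width: 0.005
gripper_force: 0.0
```

```bash
python3 g.py 0.438 -0.106 0.043
```

```text
3.7 [ 0.4378 -0.1072  0.06  ] [0.3 0.7 0.4] [-0.16  0.4   0.36  2.19 -0.25  0.59  2.18] yaw of -x 12.87
tool delta [-0.0005  0.0011  0.017 ]
```

Scaled: 0.006 m is 0.3, 0.003 m is 0.15.

>>> {"api": "send_path", "payload": {"moves": {"rows": [[0,0,0.3,0,0],[0,0,0.3,0,0],[0,0,0.15,0,0],[0,0,0,0,0]]}}}

```text
clock: 4.1
position: [0.439, -0.1072, 0.0451]
ee_rot: [-0.354, 3.12, -0.0]
force: [0.5, -0.1, 3.3]
width: 0.002
gripper_force: 1.8
```

>>> {"api": "send_path", "payload": {"moves": {"rows": [[0,0,0.1,0,0],[0,0,0.1,0,0],[0,0,0,0,0],[0,0,0,0,0]]}}}

```text
clock: 4.5
position: [0.4387, -0.1073, 0.0409]
ee_rot: [-0.354, 3.12, -0.0]
force: [3.3, 1.5, 5.0]
width: 0.007
gripper_force: 2.5
```

Run:
```python
from h import *
t=arm.get_image("top");s=arm.get_image("side")
cv2.imwrite("pics/d.png",np.hstack([cv2.resize(t["image"][130:220,230:310],(400,450),interpolation=cv2.INTER_CUBIC),cv2.resize(s["image"][140:215,225:305][:, :67],(400,450),interpolation=cv2.INTER_CUBIC)]))
```

```text
(no output)
```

View pics/d.png

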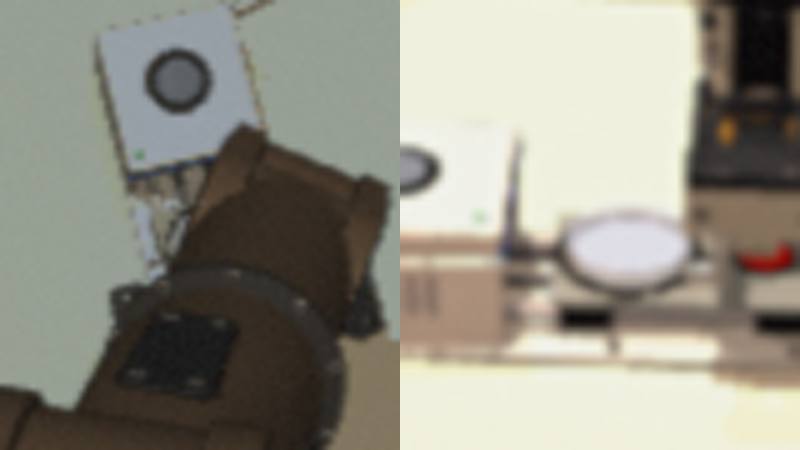

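The finger is on the button: z 0.041 puts it 7 mm down at 5 N, and the side view shows the red cap (768,258) sunk under the fingertip. I'll press slightly harder, then start the push.

>>> {"api": "send_path", "payload": {"moves": {"rows": [[0,0,0.05,0,0],[0,0,0.05,0,0],[0,0,0,0,0]]}}}

```text
clock: 4.9
position: [0.4391, -0.1073, 0.0399]
ee_rot: [-0.354, 3.119, 0.0]
force: [-0.8, 1.1, 26.3]
width: 0.005
gripper_force: 12.8
```

>>> {"api": "send_path", "payload": {"moves": {"rows": [[-0.25,0,0,0,0],[-0.25,0,0,0,0],[-0.25,0,0,0,0],[-0.25,0,0,0,0],[0,0,0,0,0]]}}}

```text
clock: 5.4
position: [0.4591, -0.1025, 0.04]
ee_rot: [-0.355, 3.119, 0.0]
force: [0.7, 2.8, 23.6]
width: 0.005
gripper_force: 12.0
```

```bash
python3 g.py 0.5402 -0.0825 0.04
```

```text
5.4 [ 0.4591 -0.1025  0.04  ] [ 0.7  2.8 23.6] [-0.15  0.46  0.33  2.16 -0.28  0.56  2.19] yaw of -x 12.97
tool delta [-0.0835  0.0013  0.0002]
```

Scaled: -0.006 m is -0.3, -0.0004 m is -0.02.

>>> {"api": "send_path", "payload": {"moves": {"rows": [[-0.3,0,-0.02,0,0],[-0.3,0,0,0,0],[-0.3,0,0,0,0],[-0.3,0,0,0,0],[-0.3,0,0,0,0],[0,0,0,0,0]]}}}

```text
clock: 6.0
position: [0.488, -0.0956, 0.0401]
ee_rot: [-0.355, 3.12, 0.001]
force: [1.4, 2.2, 17.7]
width: 0.007
gripper_force: 9.3
```

Run:
```python
from h import *
t=arm.get_image("top");s=arm.get_image("side")
cv2.imwrite("pics/e.png",cv2.resize(s["image"][130:220,200:320],(800,600),interpolation=cv2.INTER_CUBIC))
```

```bash
python3 g.py 0.5402 -0.0825 0.04
```

```text
6.1 [ 0.4879 -0.0956  0.0401] [ 1.5  2.5 17.7] [-0.16  0.49  0.33  2.1  -0.29  0.59  2.17] yaw of -x 12.98
tool delta [-0.0539  0.001   0.0002]
```

View pics/e.png

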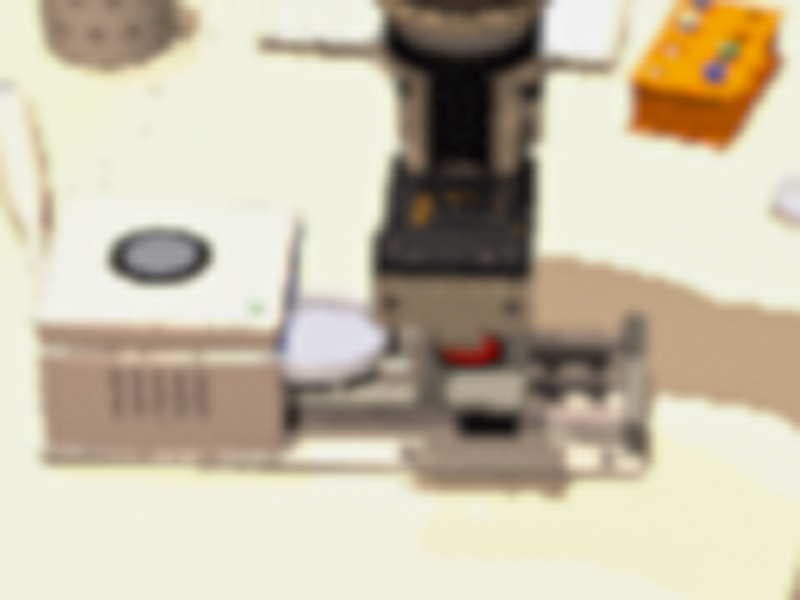

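The carriage is moving with the finger. The dish (335,340) is entering the mouth and the button (470,350) is held down.

Scaled: -0.006 m is -0.3.

>>> {"api": "send_path", "payload": {"moves": {"rows": [[-0.3,0,0,0,0],[-0.3,0,0,0,0],[-0.3,0,0,0,0],[-0.3,0,0,0,0],[-0.3,0,0,0,0],[-0.3,0,0,0,0],[-0.3,0,0,0,0],[-0.3,0,0,0,0],[0,0,0,0,0]]}}}

```text
clock: 7.0
position: [0.5346, -0.0844, 0.0401]
ee_rot: [-0.355, 3.12, 0.001]
force: [-0.2, 3.6, 17.0]
width: 0.004
gripper_force: 8.7
```

>>> {"api": "send_path", "payload": {"moves": {"rows": [[-0.15,0,0,0,0],[-0.1,0,0,0,0],[-0.1,0,0,0,0],[-0.05,0,0,0,0],[0,0,0,0,0]]}}}

```text
clock: 7.5
position: [0.5415, -0.0827, 0.0401]
ee_rot: [-0.355, 3.121, 0.002]
force: [-1.4, 2.8, 18.0]
width: 0.006
gripper_force: 9.3
```

```bash
python3 g.py
```

```text
7.5 [ 0.5415 -0.0827  0.0401] [-1.4  2.8 18. ] [-0.19  0.56  0.34  1.97 -0.29  0.66  2.13] yaw of -x 12.98
```

Scaled: -0.002 m is -0.1, -0.001 m is -0.05.

>>> {"api": "send_path", "payload": {"moves": {"rows": [[-0.1,0,0,0,0],[-0.05,0,0,0,0],[-0.05,0,0,0,0],[0,0,0,0,0]]}}}

```text
clock: 7.9
position: [0.5453, -0.0818, 0.0401]
ee_rot: [-0.355, 3.121, 0.002]
force: [-1.2, 3.0, 18.9]
width: 0.006
gripper_force: 9.4
```

>>> {"api": "send_path", "payload": {"moves": {"rows": [[-0.05,0,0,0,0],[-0.05,0,0,0,0],[0,0,0,0,0]]}}}

```text
clock: 8.2
position: [0.5462, -0.0816, 0.04]
ee_rot: [0.354, -3.12, -0.002]
force: [-5.0, 2.0, 22.0]
width: 0.005
gripper_force: 11.0
```

Scaled: -0.001 m is -0.05.

>>> {"api": "send_path", "payload": {"moves": {"rows": [[-0.05,0,0,0,0],[0,0,0,0,0]]}}}

```text
clock: 8.4
position: [0.5464, -0.0816, 0.04]
ee_rot: [0.354, -3.119, -0.003]
force: [-8.1, 2.2, 23.9]
width: 0.003
gripper_force: 12.3
```

>>> {"api": "send_path", "payload": {"moves": {"rows": [[-0.05,0,0,0,0],[0,0,0,0,0]]}}}

```text
clock: 8.6
position: [0.5465, -0.0815, 0.0399]
ee_rot: [0.353, -3.118, -0.003]
force: [-10.1, 0.6, 27.9]
width: 0.004
gripper_force: 13.5
```

At the stop: 110 mm travelled and the force is rising with no further motion. I'll release straight up.

>>> {"api": "send_path", "payload": {"moves": {"rows": [[0,0,-0.1,0,0],[0,0,-0.1,0,0],[0,0,-0.15,0,0],[0,0,-0.2,0,0],[0,0,-0.25,0,0],[0,0,-0.5,0,0],[0.2,0,-1,0,0],[0.5,0,-1.5,0,0],[1,0,-1.5,0,0],[1.5,0,-1.5,0,0]]}}}

```text
clock: 9.6
position: [0.4874, -0.0958, 0.1768]
ee_rot: [-0.356, 3.12, -0.001]
force: [0.5, -0.2, 0.1]
width: 0.003
gripper_force: 0.0
```

>>> {"api": "send_path", "payload": {"moves": {"rows": [[2,0,-1,0,0],[2,0,0,0,0],[0,0,0,0,0],[0,0,0,0,0]]}}}

```text
clock: 10.0
position: [0.4089, -0.1139, 0.196]
ee_rot: [-0.353, 3.12, 0.001]
force: [0.3, -0.5, 0.1]
width: 0.0
gripper_force: 0.0
```

Run:
```python
from h import *
t=arm.get_image("top");s=arm.get_image("side")
cv2.imwrite("pics/f.png",cv2.resize(s["image"][130:220,200:320],(800,600),interpolation=cv2.INTER_CUBIC))
m=red(s,(230,150,310,200));ys,xs=np.nonzero(m);q=(xs.mean(),ys.mean());B=plane(s,*q,.046)
print(q,B,np.linalg.norm((B-[0.43473553,-0.10350476,0.046])[:2]))
u=np.array([np.cos(np.radians(13)),np.sin(np.radians(13)),0]);b0=np.array([0.4347,-.1035,.046])
for k in(88,110):
  for z in(0,-.008):print(k,z,proj(s,b0+u*k/1e3+[0,0,z]))
```

```text
(np.float64(251.44444444444446), np.float64(180.1851851851852)) [ 0.54109147 -0.077785    0.046     ] 0.10942162729115976
88 0 (np.float64(258.12311896630865), np.float64(180.21070356032183))
88 -0.008 (np.float64(258.1428176685742), np.float64(182.2782686828657))
110 0 (np.float64(251.30241051872724), np.float64(179.98681895094504))
110 -0.008 (np.float64(251.34141847951562), np.float64(182.05344625351245))
```

View pics/f.png

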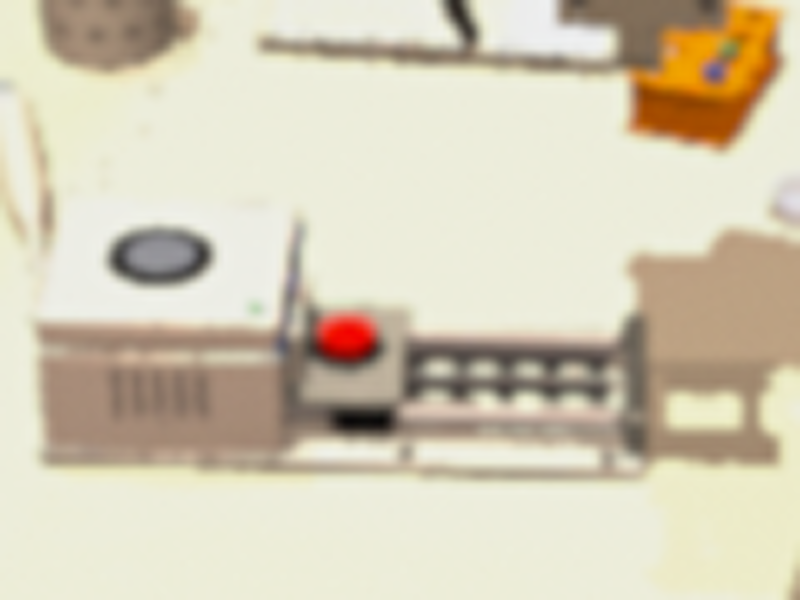

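The button (345,338) is up and the carriage has moved 109.4 mm, so it is at the end stop. The dish is inside the hood, the rack is undisturbed and the arm is clear.

```bash
python3 -c "
from cell import arm
print(arm.sign_off())"
```

```text
the job is handed in; nothing more can be done
None
```

The carriage is at the end stop with the dish in the reader (109.4 mm measured of 110 mm); the button was held down all the way and has sprung up, and I handed the job in with the arm clear.

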